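Set the macaron printer's head height by feel and load it

TASK

Set the macaron printer's head height: turn the dial on top until the 8 mm feeler, laid on the gauging ledge and slid in under the spring shoe without forcing it, goes through with light drag, neither loose nor tight. Then lay the feeler back on its rubber pad, draw the printer's carriage right out, put all the macarons from the board flat on it, and slide it fully home under the head.

Things in the scene. Friction and masses are not known exactly. Their poses are not given: they have to be found in the camera images.
- printer: Fixed white printer, base 150 (x) x 380 (y) x 20 mm; origin at the centre of the underside, x to its rear, y the way the carriage goes in. At y = 40 to 180 mm a rear column carries a crown (x = -70 to 115 mm, top z = 134 mm). Under it hangs the head, forward to x = -63 mm, underside at z = 83 mm or up to 10 mm lower; its gauging arm, 30 mm wide, reaches x = -96 mm at y = 110 mm, below z = 111 mm.
- dial (a joint): Black dial on top of the crown; rad, 0 to 3.2, grows clockwise seen from above. It is stiff enough to stay where it is left (0.12 N m). Each radian lowers the head, and so closes the gauging gap, by 3 mm.
- dial_grip (a point): Point on the dial's vertical axis at the height to grip its upright bar, 14 mm thick, 42 mm long, its top 7 mm above this point and its foot 25 mm below; the bar lies along this point's x axis, which turns with the dial.
- ledge: Fixed steel gauging ledge in front of the head, 44 mm wide, flat on top; origin at the middle of the rear edge of its top surface, 40 to 43 mm above the table, x to the rear. Its top runs from x = -100 mm (front) to 0; the shoe is over x = -20 mm. The feeler is slid along +x on it, from the front.
- shoe_face (a point): Lowest point of the shoe, a round steel bar (10 mm thick, 34 mm long across) sprung from the gauging arm. Its height over the ledge's top is the gauging gap; at the start it is always too wide (8 to 14 mm). The setting is right when the gap is 5.0 to 7.5 mm, so that the feeler lifts the shoe by 0.5 to 3 mm. Drag counts once the tip is 18 mm or more past the shoe (full thickness).
- shoe (a joint): How far the shoe is lifted against its spring; m, 0 hanging free, 0.005 at its stop. The spring presses with 1.2 N, and 1.2 N more for each mm: at 0.5 mm 1.8 N, at 3 mm 4.8 N. Sliding the blade takes about 1 to 2 times this force; without contact with the shoe there is no more than the blade's own drag on the ledge.
- feeler: Feeler gauge, 90 g: flat steel blade 8 mm thick, 26 mm wide, from x = -18 to +88 mm, bottom flat, its top tapering over the last 18 mm to 3 mm at the tip, with an upright black grip at the origin, 30 (x) x 14 (y) mm, from z = 8 to 52 mm. Origin on the underside, below the grip's centre. Starts on the pad.
- feeler_tip (a point): Tip of the blade at its underside, 88 mm along x from the feeler's origin.
- feeler_mid (a point): Middle of the blade's underside, 35 mm along x from the feeler's origin.
- pad: Fixed black rubber pad for the feeler, 170 (x) x 100 (y) x 4 mm; origin at the centre of the underside.
- board: Fixed cardboard cake board, 150 (x) x 170 (y) x 4 mm, on which the macarons start; origin at the centre of the underside.
- carriage (a joint): Position of the sliding carriage along the printer's +y; m, 0 right out (loading place, clear of the head; it starts part of the way in), 0.22 fully home under the head. Friction 1.5 N.
- carriage_floor (a point): Centre of the carriage's floor, 31 mm above the table; inside 100 (x) x 152 (y) mm with a rim 8 mm high, axes as the printer's. Room for four macarons in two rows of two.
- carriage_tab (a point): Top of the carriage's upright black handle tab, 14 mm thick in the printer's x, 26 mm long in y, its top 77 mm above the table and the free part 46 mm high; 138 mm from the floor's centre along -y.
- macaron_1: Macaron, 39 to 42 mm across, 21 to 25 mm high, 18 g, upright; origin at the centre of its underside. It starts on the board. May be absent (None).
- macaron_2: Macaron, 39 to 42 mm across, 21 to 25 mm high, 18 g, upright; origin at the centre of its underside. It starts on the board. May be absent (None).
- macaron_3: Macaron, 39 to 42 mm across, 21 to 25 mm high, 18 g, upright; origin at the centre of its underside. It starts on the board. May be absent (None).
- macaron_4: Macaron, 39 to 42 mm across, 21 to 25 mm high, 18 g, upright; origin at the centre of its underside. It starts on the board. May be absent (None).

How it is judged:
On the way, in this order (a step that is already met when the one before it is completed fails the run):
1. the feeler lies on the ledge with its tip at least 18 mm past the shoe, and lifts the shoe by 0.5 to 3 mm (light drag) (x of feeler_tip in the frame of shoe_face above 0.018 m and y of feeler_tip in the frame of shoe_face between -0.02 and 0.02 m and value of joint shoe between 0.0005 and 0.003 m and z of feeler_tip in the frame of ledge below 0.002 m), for 0.2 s.
2. the feeler is back on its pad (horizontal distance between feeler_mid and pad below 0.045 m and angle between feeler's own z axis and vertical below 0.1 rad and height (world z) of feeler below 0.012 m and contact force between feeler and the fingers below 0.05 N), for 0.2 s.
3. the carriage, with all the macarons on it, is home under the head (value of joint carriage above 0.212 m and x of macaron_1 in the frame of carriage_floor between -0.05 and 0.05 m and y of macaron_1 in the frame of carriage_floor between -0.076 and 0.076 m and z of macaron_1 in the frame of carriage_floor between -0.003 and 0.005 m and angle between each of macaron_1, macaron_2, macaron_3, macaron_4's own z axis and vertical below 0.15 rad and x of macaron_2 in the frame of carriage_floor between -0.05 and 0.05 m and y of macaron_2 in the frame of carriage_floor between -0.076 and 0.076 m and z of macaron_2 in the frame of carriage_floor between -0.003 and 0.005 m and x of macaron_3 in the frame of carriage_floor between -0.05 and 0.05 m and y of macaron_3 in the frame of carriage_floor between -0.076 and 0.076 m and z of macaron_3 in the frame of carriage_floor between -0.003 and 0.005 m and x of macaron_4 in the frame of carriage_floor between -0.05 and 0.05 m and y of macaron_4 in the frame of carriage_floor between -0.076 and 0.076 m and z of macaron_4 in the frame of carriage_floor between -0.003 and 0.005 m), for 0.2 s.
At the end, for the whole second after the job is handed in: The gauging gap is 5.0 to 7.5 mm (the feeler would lift the shoe by 0.5 to 3 mm); the feeler lies flat on its pad, the middle of its blade within 45 mm of the pad's centre; the carriage is within 8 mm of fully home; every macaron stands flat on the carriage's floor; all is released and at rest (all of step 3 and z of shoe_face in the frame of ledge between 0.005 and 0.0075 m and horizontal distance between feeler_mid and pad below 0.045 m and angle between feeler's own z axis and vertical below 0.1 rad and height (world z) of feeler below 0.012 m and linear speed of each of macaron_1, macaron_2, macaron_3, macaron_4, feeler below 0.03 m/s); the robot touches nothing.
It fails at once if the feeler is forced: it presses on the shoe or the printer with more than 25 N (contact force between feeler and printer above 25 N).
Of macaron_1, macaron_2, macaron_3, macaron_4 only 2 to 4 are there at a start; the rules pass over those that are not, and their reading is None.
At some moment in a run one of macaron_1, macaron_2, macaron_3, macaron_4, feeler may be knocked a few centimetres aside while the robot is not near it.
It also fails if it takes over 210 s, if anything falls off the work surface, if the arm or the gripper's body presses on something with over 40 N, if the wrist force passes 120 N, or if a joint passes its speed limit or range.

ROBOT

A 6-joint arm with a two-finger parallel gripper is mounted at the origin on a cart in front of the work surface, level with it; the furniture and walls round the work are solid. World frame = base frame: x ahead of the robot, y to its left, z up, the work surface at z = 0. Lengths are in m, angles in rad, forces in N, time in s.
With the tool pointing down it reaches from about 0.225 to 0.875 m from the base axis. Payload 3.4 kg.
Tool frame: the origin (TCP) lies midway between the tips of the shut fingers; the grasp point (between the pads) lies 19 mm behind it; z points along the fingers, y is the line along which they close (so a half turn about z gives the same grasp; the last joint's range is limited). The gripper opens to 85 mm and grips with 20 to 120 N. Pads are 22 mm wide; open, the fingers measure 114 mm over their backs; the gripper's body (76 mm by 85 mm) begins 54 mm behind the grasp point. The pads swing forward as they close: fully open they stand 13 mm farther back than shut.
Start: joints at [-1.363, 0.276, 1.505, -0, 1.361, -0.121], TCP at [0.186, -0.544, 0.231] pointing down, gripper open.
Joint ranges: [-2.89, 2.89], [-0.75, 2.08], [0.22, 2.7], [-1.18, 4.32], [0.11, 2.71], [-2.7, 2.7]. Speed limits (rad/s): [2.57, 2.57, 3.14, 3.14, 3.14, 3.14].

INTERFACE

Orientations are given as a unit quaternion [w, x, y, z].
In Python, from rig import * gives the robot as it stands.
- The arm moves only by the tool apply_moves, never from a script. Its argument "steps" is one flat list of numbers, 4 for each row, row after row: the shift along the world's x, y, z in cm, then the turn about the world's z in degrees. A call has 1 to 8 rows; each row is the pose to reach, as a shift and turn from the pose commanded when the call began; what a row does not reach only later rows make up. A row lasts 1/12 s, in which the tool goes at most 41.7 mm and 7.16 degrees, less where a joint would pass 70% of its speed; a pose out of reach is approached as far as the arm can. A call with a gripper value outside its range is refused whole. "jaw" is the closure in counts, from 0 (fully open) to 255 (shut), set as the call begins (left out, the last holds). The fingers move at their own pace and stop on an object; "newtons" is the grip in N (left out, the last holds). Time passes only in rows, so rows that repeat a pose let the fingers close. It gives the time, the measured TCP pose, the force, the opening and the grip force at its end, in the units of the state.
- get_state(): the state, without advancing time (a new reading comes with each control period).
- get_image(name): name is "scene" or "top" or "wrist"; returns the picture (400x640x3 uint8, red, green, blue); there is no depth.
- calibration(name): a dict with "fx", "fy", "cx", "cy" (pixels), "xyz" and "rotation" of the camera in the world. Camera axes: x right, y up, looking along -z (the intrinsics and any distortion apply to the point x, -y, -z); pixel columns grow to the right and rows downward; lengths in m; the calibration is good to about 2 mm. A picture is of the moment at which its call begins: read the wrist's pose just before it. calibration takes no time and is no camera call; for the wrist camera it gives the pose at the moment of the call.
- sign_off(): hands the job in; it is judged then, once.
The state is a dict: "clock": time; "qpos": joint angles; "qd": joint speeds; "effort": joint torques, N m; "position": TCP position; "ee_rot": TCP orientation; "contact_force": force on the tool from outside, world axes, zero at the start; "moment": the same for the moment, N m; "width": finger opening in m; "gripper_force": force on a finger pad.
Only numpy, scipy, OpenCV 4.12 (cv2) and the standard library are available. Lean on these libraries where they do the work, as an engineer would, in place of code of your own. Each camera call takes 0.05 s, during which the arm holds its last target. There are 200 camera calls.

## Working session

There is one attempt and no reset: what is moved stays moved. The work goes in short steps, Python scripts to look and compute and a tool call to move; the robot and the scene stay as the last step left them, time stands still between calls to the robot, and variables do not carry over. Pictures are saved under pics/ and viewed, at most 14 in all, crops included, and the job is handed in when it is done.

Besides the shell and the picture viewer there is one more tool, called after "Call:" as name(argument=value, ...) on one line, values as JSON. apply_moves: Moves the arm, as the interface text tells. Its arguments: {"type":"object","properties":{"steps":{"type":"array","items":{"type":"number"}},"jaw":{"type":"number"},"newtons":{"type":"number"}},"required":["steps"]}

```bash
mkdir -p pics; ls
cat > h.py <<'E'
from rig import *
import numpy as np, cv2
def snap(cam,fn):
    c=calibration(cam); im=get_image(cam); cv2.imwrite('pics/'+fn,im[:,:,::-1]); return im,c
def ray(c,u,v):
    R=np.array(c['rotation']).reshape(3,3) if np.size(c['rotation'])==9 else None
    return np.array(c['xyz']), R@np.array([(u-c['cx'])/c['fx'],-(v-c['cy'])/c['fy'],-1.])
def at(c,u,v,z):
    o,d=ray(c,u,v); return (o+d*(z-o[2])/d[2]).round(4)
def proj(c,p):
    q=np.array(c['rotation']).reshape(3,3).T@(np.array(p)-c['xyz']); return (c['cx']+c['fx']*q[0]/-q[2], c['cy']-c['fy']*q[1]/-q[2])
E
python3 - <<'E'
from h import *
for n in('scene','top'):
    im,c=snap(n,n+'1.png'); print(n,c)
print(get_state())
E
```

```text
pics
scene {'fx': 473.057446984345, 'fy': 473.057446984345, 'cx': 321.9696117165162, 'cy': 197.60374454985694, 'xyz': array([-0.76866302, -0.65432808,  0.83084083]), 'rotation': array([ 0.71782315,  0.44721627, -0.28553069, -0.45077683])}
top {'fx': 400.3118848987916, 'fy': 400.3118848987916, 'cx': 312.1738507267243, 'cy': 197.75759985426274, 'xyz': array([ 0.38831962, -0.02965963,  1.19039227]), 'rotation': array([ 0.70812732,  0.05759643, -0.05261187, -0.70176231])}
{'clock': 0.1, 'qpos': array([-1.36299497e+00,  2.76539404e-01,  1.50602115e+00,  3.17986182e-05,
        1.36072987e+00, -1.20958819e-01]), 'qd': array([-0.0006011 , -0.00210806, -0.00160075, -0.00012224, -0.00176611,
        0.00257804]), 'effort': array([ 1.20373843e-03, -4.17699838e+01, -2.46406424e+01, -1.09215571e-04,
        5.80034248e-03, -6.92026191e-06]), 'position': array([ 0.18557719, -0.54371591,  0.23051604]), 'ee_rot': array([-8.48761667e-04,  9.86520177e-01,  1.63637462e-01, -2.13158432e-05]), 'contact_force': array([ 0.11248918,  0.29447385, -0.99658872]), 'moment': array([ 0.03596994, -0.01071138,  0.02328513]), 'gripper_force': 0.0, 'width': 0.08519878238468845}
```

```bash
python3 - <<'E'
s=open('h.py').read()
s=s.replace("import numpy as np, cv2","import numpy as np, cv2\nfrom scipy.spatial.transform import Rotation as Ro\ndef RM(q): return Ro.from_quat(np.roll(q,-1)).as_matrix()")
s=s.replace("R=np.array(c['rotation']).reshape(3,3) if np.size(c['rotation'])==9 else None","R=RM(c['rotation'])").replace("np.array(c['rotation']).reshape(3,3).T","RM(c['rotation']).T")
open('h.py','w').write(s)
E
python3 -c "
import cv2
for n in('scene','top'):
    cv2.imwrite(f'pics/{n}1b.png',cv2.resize(cv2.imread(f'pics/{n}1.png'),(800,500),interpolation=cv2.INTER_CUBIC))"
```

```text
(no output)
```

View pics/top1b.png

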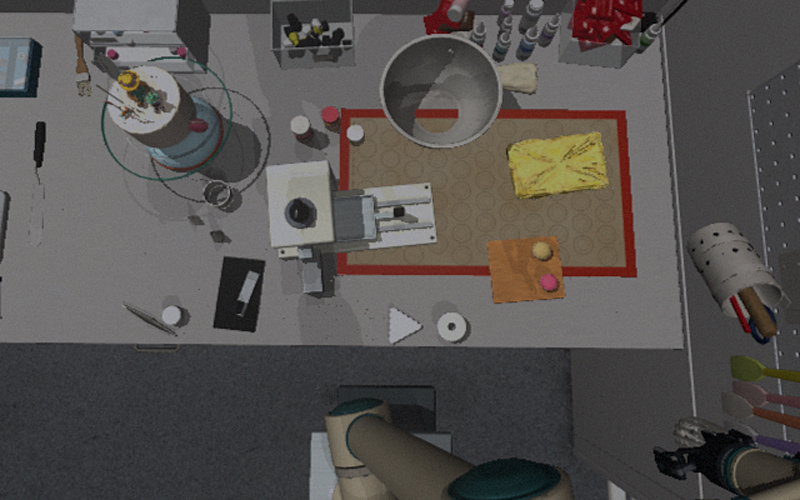

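View pics/scene1b.png

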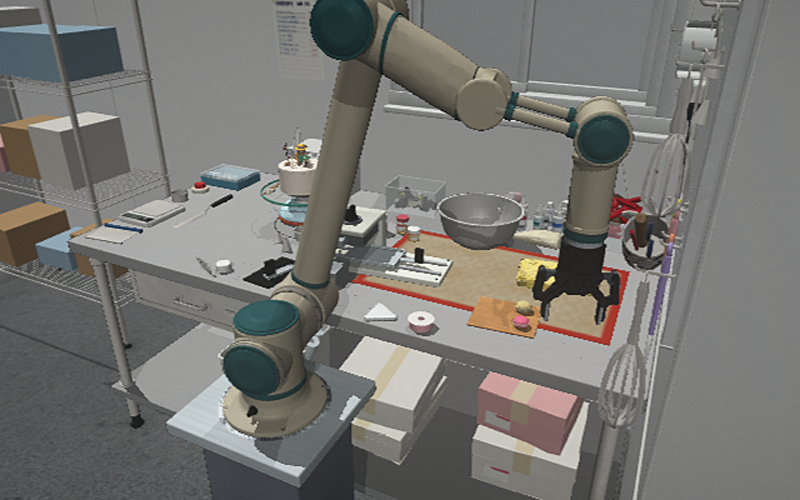

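Top view: image-up is world +x and image-left is +y. It shows the printer at about (340,215) in the 800-wide picture, the pad at (240,293), the board at (526,270) with two macarons (541,251) and (549,283), and the feeler at (247,292). I'll zoom in for accuracy.

```bash
python3 -c "
import cv2
im=cv2.imread('pics/top1.png')
cv2.imwrite('pics/t2.png',cv2.resize(im[120:270,165:365],(800,600),interpolation=cv2.INTER_CUBIC))"
python3 - <<'E'
from h import *
im=cv2.imread('pics/top1.png')
import pickle
pickle.dump(calibration('top'),open('top.pkl','wb'))
c=calibration('top')
s=1/1.25
for n,u,v,z in [('m a',541,250,.026),('m b',549,282,.026),('board1',488,240,.004),('board2',560,236,.004),('board3',565,297,.004),('board4',492,302,.004),
 ]: print(n,at(c,u*s,v*s,z))
E
```

```text
m a [ 0.5678 -0.3748  0.026 ]
m b [ 0.4927 -0.3906  0.026 ]
board1 [ 0.5944 -0.2551  0.004 ]
board2 [ 0.6056 -0.4282  0.004 ]
board3 [ 0.4595 -0.4336  0.004 ]
board4 [ 0.4462 -0.2615  0.004 ]
```

View pics/t2.png

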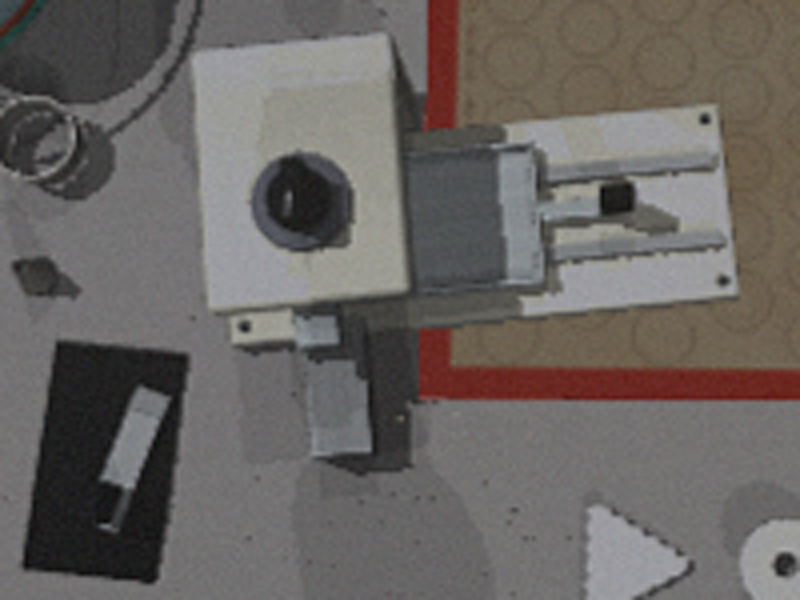

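The zoomed view shows the crown corners at (192,57), (387,35), (410,290) and (210,312). The base's right corners are (717,104) and (738,295), and the ledge front is (312,455)-(371,452). The feeler tip end is about (155,392) with its grip near (112,500), the dial is about (302,195), and the tab about (617,197).

Run:
```python
from h import *
c=calibration('top')
def P(u,v,z): return at(c,165+u/4-.375,120+v/4-.375,z)
def pr(n,*p):
    print(n,[P(*q)[:2].tolist() for q in p])
cr=np.array([P(192,57,.134),P(387,35,.134),P(410,290,.134),P(210,312,.134)])[:,:2]
base=np.array([P(717,104,.02),P(738,295,.02)])[:,:2]
print(cr,base)
# fit pose: crown corners local (x,y): TL=(115,180) TR=(115,40) BR=(-70,40) BL=(-70,180); base right TR (75,-190), BR (-75,-190)
L=np.array([(115,180),(115,40),(-70,40),(-70,180),(75,-190),(-75,-190)])/1e3
W=np.vstack([cr,base]); 
l0,w0=L.mean(0),W.mean(0); a=L-l0;b=W-w0
th=np.arctan2((a[:,0]*b[:,1]-a[:,1]*b[:,0]).sum(),(a*b).sum())
R=np.array([[np.cos(th),-np.sin(th)],[np.sin(th),np.cos(th)]]); t=w0-R@l0
print('printer',t,np.degrees(th)); print('resid mm',((a@R.T-b)*1e3).round(1))
print('shoe pred', R@[-.09,.11]+t)
pr('ledgefront',(312,455,.0415),(371,452,.0415)); pr('armtip',(300,345,.111),(338,345,.111))
print('local ledge front',[R.T@(P(u,v,.0415)[:2]-t) for u,v in((312,455),(371,452))])
print('local armtip',[R.T@(P(u,v,z)[:2]-t) for u,v,z in((300,345,.1),(338,345,.1))])
pr('pad',(57,341,.004),(188,353,.004),(157,581,.004),(24,567,.004))
pr('blade tip',(140,387,.007),(170,397,.007)); pr('back',(97,525,.012),(125,532,.012)); pr('griptop',(112,490,.056))
pr('tab',(617,190,.077)); print('tab local',R.T@(P(617,190,.077)[:2]-t))
pr('dial',(302,180,.165))
for z in (.134,.15,.165): print('dialbase local',z,R.T@(P(302,200,z)[:2]-t))
im=cv2.imread('pics/top1.png')
```

```text
[[0.7296 0.2535]
 [0.7463 0.1201]
 [0.5687 0.0994]
 [0.5526 0.2329]] [[ 0.7326 -0.1147]
 [ 0.5865 -0.1299]]
printer [0.63892136 0.06527775] 6.382840479029972
resid mm [[ 3.6  3.4]
 [ 2.5 -2.3]
 [-3.8 -2.2]
 [-3.3  3.5]
 [ 2.  -0.5]
 [-1.  -2. ]]
shoe pred [0.5372504  0.16459047]
ledgefront [[0.4639, 0.1778], [0.4664, 0.1356]]
armtip [[0.534, 0.1762], [0.5342, 0.1503]]
local ledge front [array([-0.1614272 ,  0.13128211]), array([-0.16363413,  0.08906576])]
local armtip [array([-0.09021545,  0.12381914]), array([-0.09292938,  0.09775931])]
pad [[0.5499, 0.3791], [0.5417, 0.2803], [0.3733, 0.2948], [0.3824, 0.393]]
blade tip [[0.5155, 0.314], [0.5082, 0.2913]]
back [[0.4133, 0.3387], [0.4084, 0.3179]]
griptop [[0.437, 0.3157]]
tab [[0.6519, -0.0392]]
tab local [ 0.00128326 -0.10527297]
dial [[0.6362, 0.1687]]
dialbase local 0.134 [0.00304421 0.1092611 ]
dialbase local 0.15 [-0.00097749  0.10659165]
dialbase local 0.165 [-0.00467881  0.10408761]
```

Call:
apply_moves(steps=[14,26,0,56,14,26,0,56,14,26,0,56,14,26,0,56,14,26,0,56,14,26,0,56,14,26,0,56,14,26,0,56])

```text
clock: 0.77
position: [0.3273, -0.2775, 0.2311]
ee_rot: [-0.002, 0.791, 0.612, 0.002]
contact_force: [-0.8, 0.5, -0.8]
width: 0.0855
gripper_force: 0.0
```

Call:
apply_moves(steps=[6,30,0,56,6,30,0,56,6,30,0,56,6,30,0,56,6,30,0,56,6,30,0,56,6,30,0,56,6,30,0,56])

```text
clock: 1.43
position: [0.3854, 0.0206, 0.2312]
ee_rot: [-0.001, 0.411, 0.911, 0.001]
contact_force: [-0.3, -0.9, 0.4]
width: 0.0851
gripper_force: 0.0
```

Call:
apply_moves(steps=[0,28,0,35,0,28,0,35,0,28,0,35,0,28,0,35,0,28,0,35,0,28,0,35,0,28,0,35,0,28,0,35])

```text
clock: 2.1
position: [0.3855, 0.3011, 0.2308]
ee_rot: [-0.0, 0.121, 0.993, 0.002]
contact_force: [0.3, -0.4, 0.2]
width: 0.0854
gripper_force: 0.0
```

Run:
```python
from h import *
s=get_state(); im,c=snap('wrist','w1.png'); print(s['position'],s['ee_rot'],s['qpos'],s['contact_force'],c)
R=RM(s['ee_rot']); print('yaw',np.degrees(np.arctan2(R[1,0],R[0,0])),'cam in tool',R.T@(c['xyz']-s['position']), R.T@RM(c['rotation']))
```

```text
[0.38549143 0.30113866 0.2308103 ] [-3.02111698e-04  1.20724163e-01  9.92684508e-01  1.74703479e-03] [ 0.51842491  0.14530776  1.68020413  0.00327117  1.31448183 -0.81115911] [ 0.33951575 -0.38976562  0.24678407] {'fx': 331.1759609413177, 'fy': 331.1759609413177, 'cx': 318.63670744580315, 'cy': 198.7045371261449, 'xyz': array([0.32039862, 0.31718308, 0.37377289]), 'rotation': array([ 0.78041062, -0.10393436, -0.08347495,  0.61089185])}
yaw 166.1322816305055 cam in tool [ 0.06718703  0.00046045 -0.14289328] [[-3.21104169e-06  9.64193995e-01  2.65197927e-01]
 [ 9.99999996e-01 -2.11387745e-05  8.89634448e-05]
 [ 9.13839784e-05  2.65197926e-01 -9.64193991e-01]]
```

View pics/w1.png

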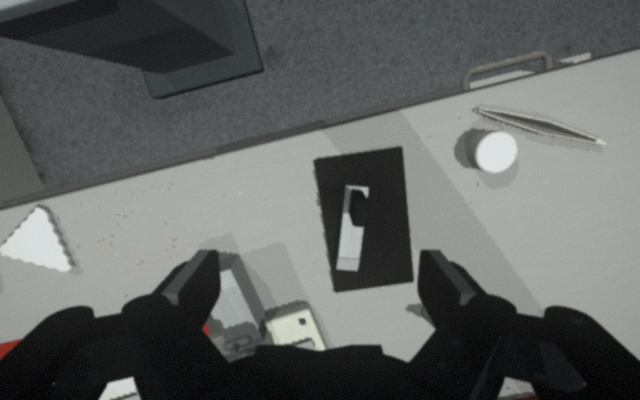

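Wrist view: pad corners (315,160), (402,148), (412,281), (335,292). Feeler rear end (347,186)-(369,189), tip end (337,270)-(359,272), grip about (357,207). The ledge is at (235,295).

Run:
```python
from h import *
import pickle
c=calibration('wrist'); pickle.dump(c,open('w1.pkl','wb'))
for n,u,v,z in [('pad',315,160,.004),('pad',402,148,.004),('pad',412,281,.004),('pad',335,292,.004),('rearL',347,186,.012),('rearR',369,188,.012),('tipL',337,270,.007),('tipR',359,272,.007)]: print(n,at(c,u,v,z))
im=cv2.imread('pics/w1.png'); 
g=cv2.cvtColor(im,cv2.COLOR_BGR2GRAY)
cv2.imwrite('pics/w1c.png',cv2.resize(im[140:300,300:430],None,fx=3.6,fy=3.6,interpolation=cv2.INTER_CUBIC))
m=(g[175:280,330:380]>90).astype(np.uint8); k,l,st,ce=cv2.connectedComponentsWithStats(m); print(st[1:],ce[1:])
pts=np.argwhere(m)[:,::-1]+[330,175]; r=cv2.minAreaRect(pts.astype(np.float32)); print(r,[at(c,*p,.010) for p in cv2.boxPoints(r)])
```

```text
pad [0.3739 0.2971 0.004 ]
pad [0.3841 0.3942 0.004 ]
pad [0.5492 0.3774 0.004 ]
pad [0.5412 0.2811 0.004 ]
rearL [0.4097 0.3252 0.012 ]
rearR [0.4179 0.3487 0.012 ]
tipL [0.5106 0.2906 0.007 ]
tipR [0.5197 0.316  0.007 ]
[[  16   10   23   12  132]
 [  17   20    1    1    1]
 [  15   22    4    5    8]
 [   6   28   28   68 1186]
 [   0   92    2   13   17]] [[28.78030303 13.90909091]
 [17.         20.        ]
 [16.75       24.125     ]
 [19.07504216 68.50505902]
 [ 0.23529412 99.05882353]]
((350.6962890625, 233.13134765625), (27.481332778930664, 98.01958465576172), 11.173837661743164) [array([0.5175, 0.2772, 0.01  ]), array([0.4061, 0.3259, 0.01  ]), array([0.4194, 0.354 , 0.01  ]), array([0.5325, 0.3075, 0.01  ])]
```

View pics/w1c.png

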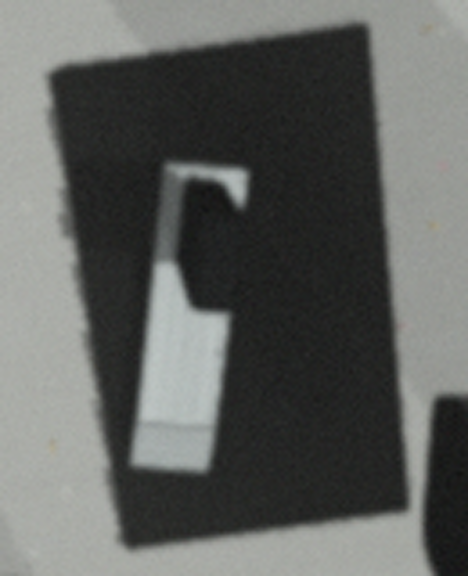

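Call:
apply_moves(steps=[4.5,2.8,-5,-4.5,4.5,2.8,-10,-4.5,4.5,2.8,-14,-4.5,4.5,2.8,-17,-4.5,4.5,2.8,-19,-4.5,4.5,2.8,-20.5,-4.5,4.5,2.8,-21,-4.5,4.5,2.8,-21,-4.5], jaw=0)

```text
clock: 2.82
position: [0.4299, 0.3221, 0.02]
ee_rot: [-0.001, 0.163, 0.987, -0.001]
contact_force: [0.5, 0.5, 0.5]
width: 0.0857
gripper_force: 0.0
```

Call:
apply_moves(steps=[0,0,0,0,0,0,0,0,0,0,0,0,0,0,0,0,0,0,0,0,0,0,0,0,0,0,0,0,0,0,0,0], jaw=255, newtons=40)

```text
clock: 3.48
position: [0.4313, 0.3243, 0.0223]
ee_rot: [0.001, 0.162, 0.987, 0.001]
contact_force: [-0.3, 0.4, 6.0]
width: 0.0136
gripper_force: 40.7
```

Call:
apply_moves(steps=[0,0,4,0,-3,-4,10,7,-6,-8,12,14,-9,-12,12,21,-9,-15,12,24,-9,-17,12,24.7,-9,-17,12,24.7,-9,-17,12,24.7])

```text
clock: 4.15
position: [0.3387, 0.1514, 0.1415]
ee_rot: [-0.0, -0.051, 0.999, -0.001]
contact_force: [-0.8, -0.5, -1.1]
width: 0.0135
gripper_force: 39.8
```

Run:
```python
from h import *
import pickle
s=get_state(); im,c=snap('wrist','w2.png'); pickle.dump(c,open('w2.pkl','wb'))
R=RM(s['ee_rot']); print(s['clock'],s['position'],'yaw',np.degrees(np.arctan2(R[1,0],R[0,0])),s['contact_force'],s['width'])
```

```text
4.15 [0.33872472 0.1513764  0.1415248 ] yaw -174.14080027166835 [-0.7815024  -0.49100626 -1.0544782 ] 0.013505602174489881
```

View pics/w2.png

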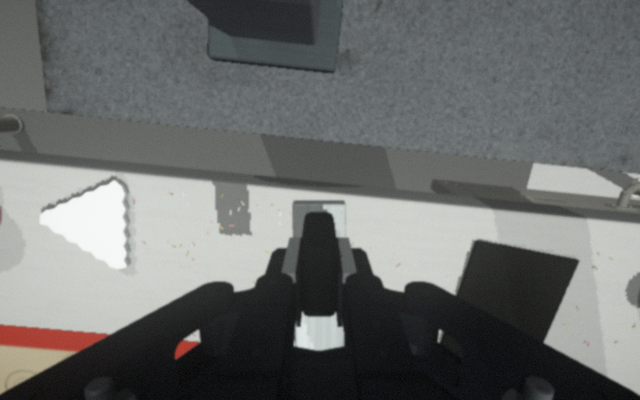

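Run:
```python
from h import *
import pickle
c=pickle.load(open('w2.pkl','rb'))
for u in(293,320,346): print(at(c,u,202,.1315))
im=cv2.imread('pics/w1.png')
cv2.imwrite('pics/w1d.png',cv2.resize(im[225:355,195:335],None,fx=4.5,fy=4.5,interpolation=cv2.INTER_CUBIC))
```

```text
[0.3168 0.1372 0.1315]
[0.3154 0.1501 0.1315]
[0.3142 0.1625 0.1315]
```

View pics/w1d.png

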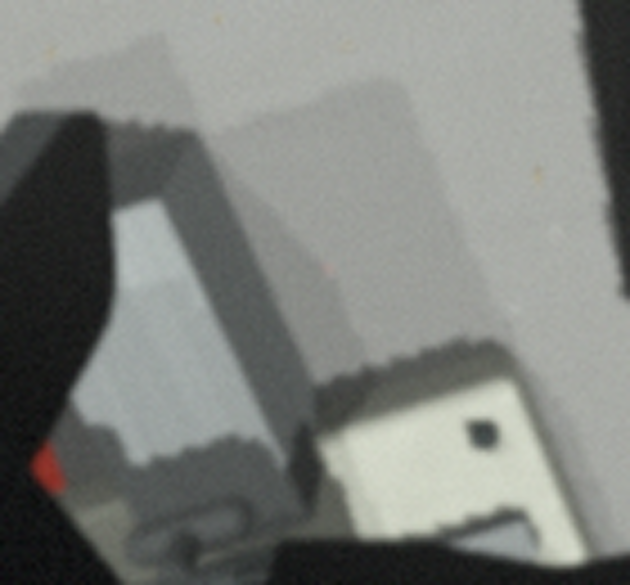

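Crop: the ledge top's front +y corner is at (231.2,269) in full-image pixels. Its +y side edge runs to (258.3,328.3), and the front edge passes (220.6,272).

Run:
```python
from h import *
import pickle
c=pickle.load(open('w1.pkl','rb'))
p=[at(c,u,v,.0415)[:2] for u,v in((231.2,269),(258.3,328.3),(220.6,272))]
print(p); d=p[1]-p[0]; print(np.degrees(np.arctan2(d[1],d[0])),np.linalg.norm(d)); d=p[0]-p[2]; print(np.degrees(np.arctan2(d[1],d[0]))-90)
# base corner white plate z=.02 left corner (520,380) crop -> local (-75,190)
b=at(c,195+515/4.5,225+378/4.5,.02); print(b)
```

```text
[array([0.4635, 0.1797]), array([0.5436, 0.1869]), array([0.4642, 0.1672])]
5.136378492427742 0.08042294448725433
3.2052159310133987
[0.5468 0.247  0.02  ]
```

Call:
apply_moves(steps=[4,0.1,-3,0,8.2,0.1,-6,0,8.2,0.1,-7.5,0,8.2,0.1,-7.7,0,8.2,0.1,-7.7,0,8.2,0.1,-7.7,0])

```text
clock: 4.7
position: [0.4219, 0.1555, 0.0639]
ee_rot: [-0.001, -0.053, 0.999, 0.0]
contact_force: [0.5, -0.6, -0.6]
width: 0.0133
gripper_force: 39.7
```

Call:
apply_moves(steps=[0,0,-0.1,0,0,0,-0.2,0,0,0,-0.3,0,0,0,-0.3,0])

```text
clock: 5.03
position: [0.4225, 0.1549, 0.062]
ee_rot: [0.001, -0.053, 0.999, 0.0]
contact_force: [-0.3, -0.0, -0.6]
width: 0.0136
gripper_force: 39.7
```

Call:
apply_moves(steps=[0,0,-0.05,0,0,0,-0.1,0,0,0,-0.15,0,0,0,-0.15,0])

```text
clock: 5.37
position: [0.4227, 0.1547, 0.0598]
ee_rot: [0.0, -0.053, 0.999, 0.0]
contact_force: [-0.1, 0.8, -0.8]
width: 0.0135
gripper_force: 39.7
```

Call:
apply_moves(steps=[0,-0.1,-0.05,0,0,-0.2,-0.1,0,0,-0.2,-0.1,0])

```text
clock: 5.62
position: [0.4229, 0.1532, 0.0592]
ee_rot: [0.0, -0.052, 0.999, 0.001]
contact_force: [-1.6, 2.2, 2.1]
width: 0.0134
gripper_force: 40.3
```

Call:
apply_moves(steps=[0,0,-0.05,0,0,0,-0.1,0,0,0,-0.1,0])

```text
clock: 5.87
position: [0.4228, 0.1532, 0.059]
ee_rot: [0.0, -0.053, 0.999, 0.0]
contact_force: [-3.8, 1.0, 11.0]
width: 0.0138
gripper_force: 41.7
```

Call:
apply_moves(steps=[0,0,-0.05,0,0,0,-0.1,0,0,0,-0.1,0])

```text
clock: 6.12
position: [0.4222, 0.1531, 0.0581]
ee_rot: [-0.0, -0.053, 0.999, 0.0]
contact_force: [-5.4, 0.4, 13.9]
width: 0.0134
gripper_force: 42.1
```

Call:
apply_moves(steps=[0,0,0.2,0,0.7,0.1,0.2,0,1.4,0.1,0.2,0,2.1,0.2,0.2,0,2.8,0.3,0.2,0,3.5,0.3,0.2,0,3.5,0.3,0.2,0])

```text
clock: 6.7
position: [0.458, 0.1556, 0.059]
ee_rot: [-0.001, -0.053, 0.999, -0.0]
contact_force: [-2.8, -0.6, 6.8]
width: 0.0138
gripper_force: 40.6
```

Call:
apply_moves(steps=[0.4,0,0,0,0.8,0.1,0,0,1.2,0.1,0,0,1.4,0.1,0,0,1.4,0.1,0,0])

```text
clock: 7.12
position: [0.469, 0.1564, 0.0591]
ee_rot: [-0.004, -0.053, 0.999, -0.0]
contact_force: [-7.8, -0.2, 14.0]
width: 0.0131
gripper_force: 42.0
```

Call:
apply_moves(steps=[-0.3,0,0.1,0,-0.3,0,0.2,0,-0.3,0,0.2,0])

```text
clock: 7.37
position: [0.4696, 0.1568, 0.0606]
ee_rot: [0.0, -0.053, 0.999, 0.0]
contact_force: [0.5, -0.6, -1.1]
width: 0.0136
gripper_force: 40.0
```

Run:
```python
from h import *
import pickle
s=get_state(); print(s['position'],s['contact_force'],s['moment'])
im,c=snap('wrist','w3.png'); pickle.dump(c,open('w3.pkl','wb'))
a=im[150:400,150:490]; 
t,_=snap('scene','s3.png')
b=t[150:270,200:363]
out=np.zeros((590,800,3),np.uint8)
a2=cv2.resize(a,(400,294)); b2=cv2.resize(b,(800,590))
cv2.imwrite('pics/w3v.png',cv2.resize(a,(800,588),interpolation=cv2.INTER_CUBIC)[:,:,::-1]); cv2.imwrite('pics/s3v.png',b2[:,:,::-1])
```

```text
[0.46960283 0.15676025 0.06064451] [ 0.54411498 -0.62069693 -1.08667328] [-0.03512941  0.01278097 -0.03605267]
```

View pics/w3v.png

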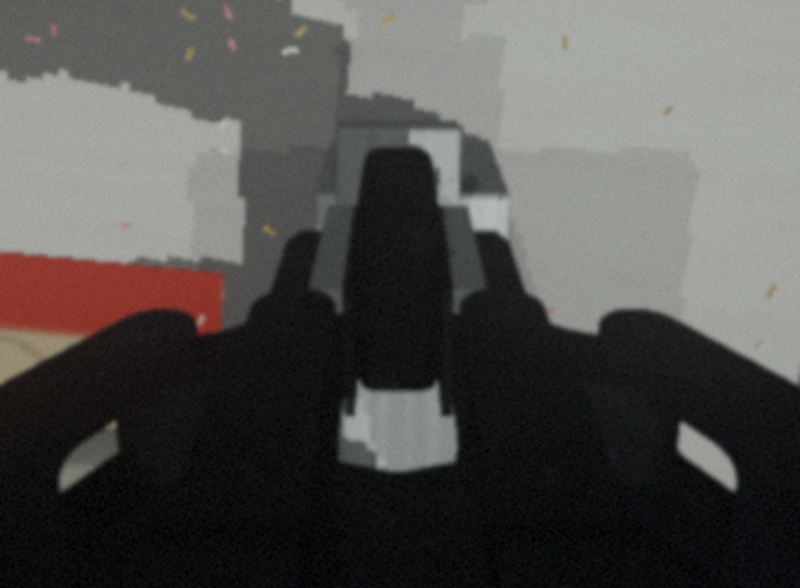

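The blade is held straight and sits about 3 mm to -y of the ledge centre (rear edge v≈204, ledge front edge v≈233). The load was plain ledge friction, so I'll slide lighter.

Call:
apply_moves(steps=[0,0.2,-0.1,0,0.3,0.3,-0.1,0,0.6,0.3,-0.1,0,0.6,0.3,-0.1,0])

```text
clock: 7.8
position: [0.4759, 0.16, 0.0598]
ee_rot: [0.001, -0.053, 0.999, 0.0]
contact_force: [-0.5, 0.3, -0.8]
width: 0.0136
gripper_force: 39.9
```

Call:
apply_moves(steps=[0.3,0,0,0,0.6,0.1,0,0,0.6,0.1,0,0])

```text
clock: 8.05
position: [0.4818, 0.161, 0.0599]
ee_rot: [0.001, -0.053, 0.999, 0.0]
contact_force: [0.7, 0.4, -1.0]
width: 0.0137
gripper_force: 39.9
```

Call:
apply_moves(steps=[0.3,0,0,0,0.6,0.1,0,0,0.6,0.1,0,0])

```text
clock: 8.3
position: [0.4877, 0.162, 0.0599]
ee_rot: [0.001, -0.053, 0.999, 0.0]
contact_force: [1.3, -0.4, -0.2]
width: 0.0137
gripper_force: 39.9
```

Call:
apply_moves(steps=[0,0,0,0,0,0,0,0,0,0,0,0,0,0,0,0,0,0,3,0,0,0,7,0,0,0,11,0,0,0,11,0], jaw=0)

```text
clock: 8.97
position: [0.4916, 0.1628, 0.1774]
ee_rot: [0.008, -0.053, 0.999, 0.001]
contact_force: [1.3, 0.0, 0.5]
width: 0.0855
gripper_force: 0.0
```

Call:
apply_moves(steps=[0,0,4,0,4,0,7,0,7.5,0,9,0,7.5,0,9,0,7.5,0,9,0])

```text
clock: 9.38
position: [0.5647, 0.1618, 0.2611]
ee_rot: [0.002, -0.052, 0.999, 0.0]
contact_force: [-1.1, 0.4, 0.0]
width: 0.0852
gripper_force: 0.0
```

Run:
```python
from h import *
import pickle
s=get_state(); im,c=snap('wrist','w4.png'); pickle.dump(c,open('w4.pkl','wb'))
R=RM(s['ee_rot']); print(s['clock'],s['position'],'yaw',np.degrees(np.arctan2(R[1,0],R[0,0])),s['qpos'])
cv2.imwrite('pics/w4v.png',cv2.resize(im,(800,500),interpolation=cv2.INTER_CUBIC)[:,:,::-1])
```

```text
9.3833 [0.56468912 0.16177023 0.26105821] yaw -174.00662649709736 [ 1.60599517e-01  2.77599975e-01  1.42895835e+00 -3.03478735e-05
  1.43044569e+00 -1.51479725e+00]
```

View pics/w4v.png

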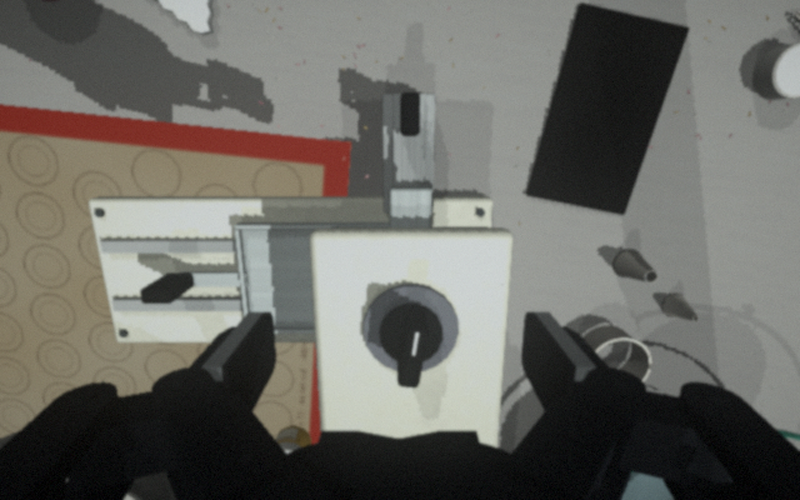

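Run:
```python
import cv2,numpy as np
im=cv2.imread('pics/w4.png')[215:320,280:375]
im=np.clip(im.astype(float)*2.2,0,255).astype(np.uint8)
cv2.imwrite('pics/w4d.png',cv2.resize(im,None,fx=5.5,fy=5.5,interpolation=cv2.INTER_CUBIC))
```

```text
(no output)
```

View pics/w4d.png

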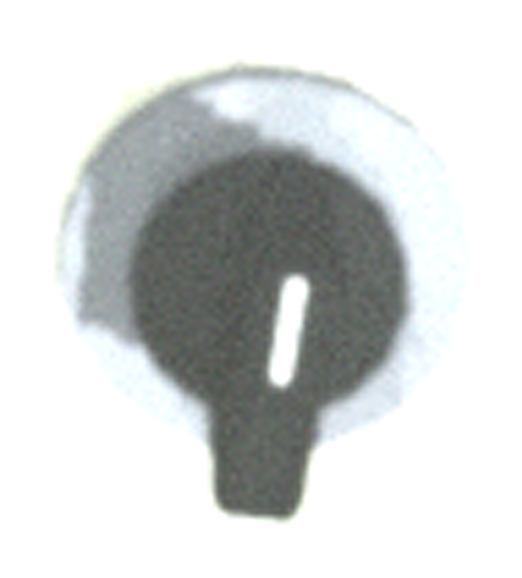

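The pointer line runs in full-image pixels from (334,265.9) to (330.9,284.1), and the bar's far end is at about (326.9,307.5). The skirt disc's centre is about (328.2,262).

Run:
```python
from h import *
import pickle
c=pickle.load(open('w4.pkl','rb'))
for z in(.135,.14): print('disc',at(c,328.2,262.3,z), 'diam', np.linalg.norm(at(c,280+60/5.5,262.3,z)-at(c,280+465/5.5,262.3,z)))
for z in(.165,.175,.185):
    A=at(c,334,265.9,z)[:2];B=at(c,330.9,284.1,z)[:2];E=at(c,326.9,307.5,z)[:2]
    d=E-A; d/=np.linalg.norm(d); print(z,A,B,E,np.degrees(np.arctan2(d[1],d[0])),'w',np.linalg.norm(at(c,280+217/5.5,307,z)-at(c,280+302/5.5,307,z)),'center',E-.021*d)
# shoe/arm measurement : arm front-top edge, blade, tip
```

```text
disc [0.6297 0.1776 0.135 ] diam 0.06556409078146358
disc [0.6272 0.1772 0.14  ] diam 0.0642607967582102
0.165 [0.6176 0.18  ] [0.6339 0.1794] [0.6557 0.1786] -2.1044099260586218 w 0.012666885963013965 center [0.63471416 0.17937113]
0.175 [0.6125 0.179 ] [0.6282 0.1784] [0.649  0.1776] -2.1965695654587916 w 0.012269066794177963 center [0.62801543 0.17840489]
0.185 [0.6075 0.1779] [0.6224 0.1774] [0.6424 0.1766] -2.133240478614627 w 0.011661903789690597 center [0.62141455 0.17738169]
```

Call:
apply_moves(steps=[3.5,1.5,0,-7,6.3,1.5,-2,-8,6.3,1.5,-5.5,-8,6.3,1.5,-8,-8,6.3,1.5,-10,-8,6.3,1.5,-10.8,-8,6.3,1.5,-10.8,-8,6.3,1.5,-10.8,-8])

```text
clock: 10.1
position: [0.6237, 0.1768, 0.1517]
ee_rot: [-0.001, 0.017, 1.0, -0.0]
contact_force: [0.8, -0.2, 0.4]
width: 0.0854
gripper_force: 0.0
```

Call:
apply_moves(steps=[0,0,0,0,0,0,0,0,0,0,0,0,0,0,0,0,0,0,0,0,0,0,0,0,0,0,0,0], jaw=255, newtons=40)

```text
clock: 10.68
position: [0.6248, 0.1771, 0.1524]
ee_rot: [0.0, 0.017, 1.0, 0.0]
contact_force: [-1.0, 1.0, 2.4]
width: 0.0131
gripper_force: 42.8
```

Call:
apply_moves(steps=[0,0,0,-7,0,0.1,0,-14,0,0.1,0,-21,0,0.1,0,-28,0.1,0.2,0,-35,0.1,0.2,0,-42,0.1,0.2,0,-46,0.1,0.2,0,-46])

```text
clock: 11.35
position: [0.6262, 0.1801, 0.1524]
ee_rot: [0.0, 0.407, 0.913, 0.001]
contact_force: [0.1, 4.6, 2.3]
width: 0.0136
gripper_force: 42.8
```

Run:
```python
from h import *
s=get_state(); R=RM(s['ee_rot']); print('yaw',np.degrees(np.arctan2(R[1,0],R[0,0])),s['moment'],s['contact_force'],s['position'],s['qpos'])
```

```text
yaw 131.9708311611852 [ 0.49911189  0.04830371 -0.10002924] [0.11810083 4.61666539 2.32248586] [0.62622349 0.18013697 0.15242634] [ 0.17215294  0.43720647  1.45502628  0.00231409  1.24729411 -0.5611085 ]
```

Call:
apply_moves(steps=[0,0,0,0,0,0,0,0,0,0,0,0,0,0,3,0,0,0,7,0,-3,-0.4,10,6,-7,-0.9,10,12,-10,-1.3,10,19], jaw=0)

```text
clock: 12.02
position: [0.5246, 0.1652, 0.2539]
ee_rot: [0.001, 0.247, 0.969, 0.0]
contact_force: [-0.4, 0.5, -1.4]
width: 0.0853
gripper_force: 0.0
```

Call:
apply_moves(steps=[-2,-0.2,0,7,-3.8,-0.5,0,14,-3.8,-0.5,0,21,-3.8,-0.5,0,28,-3.8,-0.5,0,35,-3.8,-0.5,0,35,-3.8,-0.5,0,35,-3.8,-0.5,0,35])

```text
clock: 12.68
position: [0.4877, 0.1606, 0.2517]
ee_rot: [-0.0, -0.051, 0.999, -0.0]
contact_force: [0.2, -0.3, -0.1]
width: 0.0853
gripper_force: 0.0
```

```bash
cat >> h.py <<'E'
def st(n=1):
    L=[]
    for i in range(n):
        s=get_state(); L.append(np.r_[s['position']*1e3,s['contact_force'],s['moment']])
        if n>1: get_image('top')
    R=RM(s['ee_rot']); print(s['clock'],'yaw',np.degrees(np.arctan2(R[1,0],R[0,0])).round(2),'w',s['width'],np.mean(L,0).round(2),'sd',np.std(L,0).round(2)[3:6])
E
python3 -c "
from h import *
st(4)"
```

```text
12.8333 yaw -174.03 w 0.08534296714676444 [ 4.8769e+02  1.6062e+02  2.5168e+02 -1.2000e-01 -1.8000e-01  2.8000e-01
 -3.0000e-02  2.0000e-02  1.0000e-02] sd [0.25 0.3  0.56]
```

Call:
apply_moves(steps=[0,0.1,-4,0,0,0.1,-8,0,0,0.1,-12,0,0,0.1,-15,0,0,0.1,-17.5,0,0,0.1,-18.6,0,0,0.1,-19.1,0,0,0.1,-19.1,0])

```text
clock: 13.55
position: [0.4871, 0.1616, 0.0597]
ee_rot: [-0.001, -0.052, 0.999, -0.0]
contact_force: [-0.1, -0.3, 1.0]
width: 0.0856
gripper_force: 0.0
```

Call:
apply_moves(steps=[0,0,0,0,0,0,0,0,0,0,0,0,0,0,0,0,0,0,0,0,0,0,0,0,0,0,0,0,0,0,0,0], jaw=255, newtons=90)

```text
clock: 14.22
position: [0.4881, 0.1619, 0.0616]
ee_rot: [0.001, -0.053, 0.999, 0.0]
contact_force: [-0.7, -0.3, 5.7]
width: 0.0127
gripper_force: 88.5
```

```bash
python3 -c "
from h import *
st(6)"
```

```text
14.4667 yaw -173.96 w 0.012419463585183258 [ 4.8811e+02  1.6189e+02  6.1550e+01 -9.5000e-01  2.6000e-01  6.0700e+00
 -2.0000e-02  1.2000e-01  2.0000e-02] sd [0.26 0.38 0.43]
```

Call:
apply_moves(steps=[0,0,0.1,0,0,0,0.1,0])

```text
clock: 14.68
position: [0.4875, 0.1617, 0.0617]
ee_rot: [-0.0, -0.053, 0.999, 0.0]
contact_force: [1.1, 0.2, -0.5]
width: 0.0127
gripper_force: 87.9
```

```bash
python3 -c "
from h import *
st(6)"
```

```text
14.9333 yaw -173.96 w 0.012602861267214776 [ 4.8744e+02  1.6172e+02  6.1630e+01  1.2000e-01 -1.0000e-02  6.9000e-01
  1.0000e-02  0.0000e+00  0.0000e+00] sd [0.5  0.63 0.7 ]
```

Call:
apply_moves(steps=[0,0,0.1,0,0,0,0.1,0])

```text
clock: 15.15
position: [0.4877, 0.1618, 0.0628]
ee_rot: [-0.0, -0.053, 0.999, 0.0]
contact_force: [0.1, -0.4, -0.4]
width: 0.0128
gripper_force: 87.9
```

```bash
python3 -c "
from h import *
st(6)"
```

```text
15.4 yaw -173.96 w 0.013004607804207934 [ 4.8767e+02  1.6176e+02  6.2770e+01 -3.0000e-02 -9.0000e-02 -1.0600e+00
 -1.0000e-02  1.0000e-02  1.0000e-02] sd [0.45 0.38 0.46]
```

Call:
apply_moves(steps=[0,0,0.1,0,0,0,0.1,0])

```text
clock: 15.62
position: [0.4875, 0.1617, 0.0638]
ee_rot: [-0.0, -0.053, 0.999, 0.0]
contact_force: [-1.1, 0.3, -2.1]
width: 0.0129
gripper_force: 87.6
```

```bash
python3 -c "
from h import *
st(6)"
```

```text
15.8667 yaw -173.96 w 0.012601574486724838 [ 4.8753e+02  1.6173e+02  6.3690e+01  7.0000e-02 -1.4000e-01 -2.1400e+00
  1.0000e-02  7.0000e-02 -1.0000e-02] sd [0.6  0.3  0.65]
```

Call:
apply_moves(steps=[0,0,0.1,0,0,0,0.1,0])

```text
clock: 16.08
position: [0.4876, 0.1617, 0.0648]
ee_rot: [-0.0, -0.053, 0.999, -0.0]
contact_force: [0.5, 0.2, -4.0]
width: 0.0127
gripper_force: 87.6
```

```bash
python3 -c "
from h import *
st(6)"
```

```text
16.3333 yaw -173.96 w 0.012843038630002284 [ 4.8755e+02  1.6173e+02  6.4740e+01  7.8000e-01  8.0000e-02 -3.6500e+00
 -4.0000e-02  9.0000e-02 -1.0000e-02] sd [0.21 0.14 0.44]
```

Call:
apply_moves(steps=[0,0,0.1,0,0,0,0.1,0])

```text
clock: 16.55
position: [0.4876, 0.1618, 0.0658]
ee_rot: [-0.0, -0.053, 0.999, 0.0]
contact_force: [1.8, 0.3, -4.3]
width: 0.0124
gripper_force: 87.6
```

```bash
python3 -c "
from h import *
st(6)"
```

```text
16.8 yaw -173.96 w 0.012549073117886847 [ 4.8758e+02  1.6175e+02  6.5760e+01  9.9000e-01  2.0000e-02 -4.7900e+00
 -2.0000e-02  1.1000e-01 -2.0000e-02] sd [0.48 0.38 0.44]
```

Call:
apply_moves(steps=[0,0,0.1,0,0,0,0.1,0])

```text
clock: 17.02
position: [0.4876, 0.1617, 0.0668]
ee_rot: [-0.0, -0.053, 0.999, 0.0]
contact_force: [0.6, 0.5, -6.1]
width: 0.0131
gripper_force: 87.6
```

```bash
python3 -c "
from h import *
st(6)"
```

```text
17.2667 yaw -173.96 w 0.013014169468143297 [ 4.8759e+02  1.6174e+02  6.6750e+01  7.3000e-01  2.2000e-01 -5.7200e+00
 -5.0000e-02  1.4000e-01  2.0000e-02] sd [0.31 0.33 0.61]
```

Call:
apply_moves(steps=[0,0,-0.2,0,0,0,-0.4,0,0,0,-0.5,0,0,0,-0.5,0])

```text
clock: 17.65
position: [0.4882, 0.1619, 0.0621]
ee_rot: [0.001, -0.053, 0.999, 0.0]
contact_force: [-0.0, 0.4, -0.9]
width: 0.0128
gripper_force: 87.9
```

Call:
apply_moves(steps=[0,0,0,0,0,0,0,0,0,0,0,0,0,0,0,0,0,0,3,0,0,0,7,0,0,0,11,0,0,0,15,0], jaw=0)

```text
clock: 18.32
position: [0.4872, 0.1617, 0.2135]
ee_rot: [-0.0, -0.053, 0.999, 0.0]
contact_force: [0.6, 1.0, -0.0]
width: 0.085
gripper_force: 0.0
```

Call:
apply_moves(steps=[0,0,4,-7,4,0.5,4,-14,8,1,4,-21,12,1.6,4,-28,14,1.7,4,-35,14,1.7,4,-42,14,1.7,4,-49,14,1.7,4,-54])

```text
clock: 18.98
position: [0.6281, 0.1787, 0.2511]
ee_rot: [-0.0, 0.409, 0.913, -0.0]
contact_force: [0.6, 1.0, -0.0]
width: 0.0855
gripper_force: 0.0
```

```bash
python3 -c "
from h import *
st(3)"
```

```text
19.0833 yaw 132.05 w 0.08533956577923817 [ 6.2792e+02  1.7873e+02  2.5130e+02  4.2000e-01  7.9000e-01 -2.6000e-01
  1.0000e-02 -3.0000e-02 -0.0000e+00] sd [0.14 0.48 0.17]
```

Call:
apply_moves(steps=[0,0,-3.5,0,0,0,-6.5,0,0,0,-8.5,0,0,0,-9.6,0,0,0,-9.9,0,0,0,-9.9,0])

```text
clock: 19.63
position: [0.6276, 0.1788, 0.1526]
ee_rot: [-0.0, 0.406, 0.914, -0.0]
contact_force: [-1.0, -0.4, 1.2]
width: 0.0853
gripper_force: 0.0
```

Call:
apply_moves(steps=[0,0,0,0,0,0,0,0,0,0,0,0,0,0,0,0,0,0,0,0,0,0,0,0,0,0,0,0,0,0,0,0], jaw=255, newtons=50)

```text
clock: 20.3
position: [0.6277, 0.1787, 0.1535]
ee_rot: [0.0, 0.407, 0.914, 0.0]
contact_force: [-1.5, -0.8, 3.2]
width: 0.0128
gripper_force: 50.3
```

Call:
apply_moves(steps=[0,0,0,-7,0,0,0,-14,0,0,0,-21,0,0,0,-28,0,0,0,-35,0,0,0,-35,0,0,0,-35])

```text
clock: 20.88
position: [0.6289, 0.1792, 0.1535]
ee_rot: [0.001, 0.661, 0.75, 0.001]
contact_force: [1.9, 0.9, 2.3]
width: 0.0129
gripper_force: 50.2
```

Call:
apply_moves(steps=[0,0,0,-7,0,0,0,-14,0,0,0,-21,0,0,0,-28,0,0,0,-35,0,0,0,-35,0,0,0,-35])

```text
clock: 21.47
position: [0.6301, 0.1789, 0.1535]
ee_rot: [0.001, 0.856, 0.517, 0.002]
contact_force: [6.0, 0.8, 2.0]
width: 0.0127
gripper_force: 50.0
```

```bash
python3 -c "
from h import *
st(3)"
```

```text
21.5667 yaw 62.31 w 0.012883357817426541 [ 6.3010e+02  1.7893e+02  1.5350e+02  5.4800e+00  7.8000e-01  2.1000e+00
  7.0000e-02 -7.9000e-01 -1.1000e-01] sd [0.57 0.24 0.21]
```

Call:
apply_moves(steps=[0,0,0,0,0,0,0,0,0,0,0,0,0,0,3,0,0,0,7,0,-4,-0.5,10,7,-8,-1,10,14,-12,-1.5,10,21], jaw=0)

```text
clock: 22.28
position: [0.5119, 0.1643, 0.2544]
ee_rot: [0.001, 0.746, 0.666, 0.001]
contact_force: [-0.4, 0.3, 0.7]
width: 0.0851
gripper_force: 0.0
```

Call:
apply_moves(steps=[-2.2,-0.2,0,7,-2.2,-0.2,0,14,-2.2,-0.2,0,21,-2.2,-0.2,0,28,-2.2,-0.2,0,35,-2.2,-0.2,0,42,-2.2,-0.2,0,49,-2.2,-0.2,0,56])

```text
clock: 22.95
position: [0.4891, 0.1622, 0.2524]
ee_rot: [-0.001, 0.346, 0.938, -0.0]
contact_force: [-0.1, -0.0, 0.2]
width: 0.0854
gripper_force: 0.0
```

Call:
apply_moves(steps=[0,0,0,7,0,0,0,14,0,0,0,21,0,0,0,28,0,0,0,35,0,0,0,42,0,0,0,46.7,0,0,0,46.7])

```text
clock: 23.62
position: [0.4892, 0.1622, 0.2523]
ee_rot: [-0.001, -0.051, 0.999, -0.0]
contact_force: [-0.0, -0.2, 0.3]
width: 0.0855
gripper_force: 0.0
```

```bash
python3 -c "
from h import *
st(3)"
```

```text
23.7167 yaw -174.34 w 0.08568813922373018 [ 4.8933e+02  1.6222e+02  2.5240e+02 -6.0000e-02 -1.3000e-01 -1.6000e-01
 -2.0000e-02  3.0000e-02 -1.0000e-02] sd [0.14 0.17 0.66]
```

Call:
apply_moves(steps=[-0.1,0,-4,0,-0.1,0,-8,0,-0.1,0,-12,0,-0.1,0,-15,0,-0.1,0,-17.5,0,-0.1,0,-18.6,0,-0.1,0,-19.1,0,-0.1,0,-19.1,0])

```text
clock: 24.43
position: [0.4882, 0.1621, 0.0606]
ee_rot: [-0.001, -0.05, 0.999, -0.0]
contact_force: [-0.0, -0.6, 0.2]
width: 0.0855
gripper_force: 0.0
```

Call:
apply_moves(steps=[0,0,0,0,0,0,0,0,0,0,0,0,0,0,0,0,0,0,0,0,0,0,0,0,0,0,0,0,0,0,0,0], jaw=255, newtons=90)

```text
clock: 25.1
position: [0.4893, 0.1624, 0.0625]
ee_rot: [0.0, -0.05, 0.999, 0.0]
contact_force: [-1.1, 0.1, 5.3]
width: 0.0126
gripper_force: 88.5
```

```bash
python3 -c "
from h import *
st(5)"
```

```text
25.3 yaw -174.26 w 0.012582970781483158 [ 4.8932e+02  1.6236e+02  6.2500e+01 -1.3400e+00 -2.8000e-01  5.9900e+00
 -4.0000e-02  1.9000e-01 -3.0000e-02] sd [0.2  0.6  0.62]
```

Call:
apply_moves(steps=[0,0,0.1,0,0,0,0.1,0])

```text
clock: 25.52
position: [0.4892, 0.1623, 0.0625]
ee_rot: [0.0, -0.05, 0.999, 0.0]
contact_force: [0.5, -0.0, -1.6]
width: 0.0126
gripper_force: 87.7
```

```bash
python3 -c "
from h import *
st(5)"
```

```text
25.7167 yaw -174.26 w 0.012793275014017298 [ 4.8921e+02  1.6235e+02  6.2550e+01  8.7000e-01  2.3000e-01 -1.5200e+00
  5.0000e-02 -1.7000e-01 -1.0000e-02] sd [0.24 0.44 0.18]
```

Call:
apply_moves(steps=[0,0,0.1,0,0,0,0.1,0])

```text
clock: 25.93
position: [0.4893, 0.1623, 0.0635]
ee_rot: [0.0, -0.05, 0.999, 0.0]
contact_force: [2.4, 0.1, -5.2]
width: 0.0124
gripper_force: 87.6
```

```bash
python3 -c "
from h import *
st(5)"
```

```text
26.1333 yaw -174.26 w 0.012489105594012036 [ 4.8924e+02  1.6232e+02  6.3510e+01  2.5600e+00  3.1000e-01 -5.4300e+00
  5.0000e-02 -2.7000e-01  1.0000e-02] sd [0.22 0.45 0.15]
```

Call:
apply_moves(steps=[0,0,-0.1,0,0.2,0,-0.1,0,0.4,0,-0.1,0,0.4,0,-0.1,0,0.4,0,-0.1,0,0.4,0,-0.1,0,0.4,0,-0.1,0])

```text
clock: 26.77
position: [0.4893, 0.1622, 0.0629]
ee_rot: [-0.004, -0.05, 0.999, -0.0]
contact_force: [-6.2, 1.5, 4.6]
width: 0.0122
gripper_force: 88.9
```

```bash
python3 -c "
from h import *
st(5)"
```

```text
26.9667 yaw -174.26 w 0.012747115818883447 [ 4.8929e+02  1.6220e+02  6.2900e+01 -6.1600e+00  5.8000e-01  4.2900e+00
  1.3000e-01  8.2000e-01  7.0000e-02] sd [0.36 0.61 0.27]
```

Call:
apply_moves(steps=[-1,-0.1,0,0,-2,-0.2,0,0,-3,-0.3,0,0,-4.5,-0.4,0,0,-6,-0.6,0,0,-7.5,-0.7,0,0,-8.5,-0.8,0,0,-8.5,-0.8,0,0])

```text
clock: 27.68
position: [0.4043, 0.1538, 0.0628]
ee_rot: [-0.002, -0.05, 0.999, -0.0]
contact_force: [-0.3, 0.1, -0.2]
width: 0.0124
gripper_force: 88.4
```

Call:
apply_moves(steps=[0,0,3,0,0,3,5,-7,1,7,5,-14,2,11,5,-20,2,15,3,-20,2,19,2,-20,2,19,0,-20,2,19,-0.5,-20])

```text
clock: 28.35
position: [0.4273, 0.3465, 0.0552]
ee_rot: [-0.001, 0.122, 0.992, -0.001]
contact_force: [-1.2, -1.3, -1.1]
width: 0.0128
gripper_force: 88.3
```

```bash
python3 -c "
from h import *
st(3)"
```

```text
28.45 yaw 165.81 w 0.012774645232081236 [ 4.2687e+02  3.4479e+02  5.5530e+01 -8.1000e-01 -3.9000e-01 -1.1500e+00
 -4.0000e-02  2.0000e-02 -0.0000e+00] sd [0.35 0.63 0.19]
```

Call:
apply_moves(steps=[0.3,0,-1,0,0.3,0,-2,0,0.3,0,-2.6,0,0.3,0,-2.8,0,0.3,0,-2.8,0])

```text
clock: 28.92
position: [0.4307, 0.3435, 0.0291]
ee_rot: [-0.001, 0.125, 0.992, -0.0]
contact_force: [0.4, -0.7, -1.0]
width: 0.013
gripper_force: 88.3
```

Call:
apply_moves(steps=[0,0,-0.1,0,0,0,-0.1,0])

```text
clock: 29.08
position: [0.4313, 0.3443, 0.0289]
ee_rot: [0.0, 0.124, 0.992, 0.0]
contact_force: [-0.8, -0.2, -0.5]
width: 0.0124
gripper_force: 88.3
```

Call:
apply_moves(steps=[0,0,-0.1,0,0,0,-0.2,0,0,0,-0.2,0])

```text
clock: 29.33
position: [0.431, 0.3444, 0.0268]
ee_rot: [0.0, 0.124, 0.992, 0.0]
contact_force: [0.7, -0.8, -0.2]
width: 0.0127
gripper_force: 88.3
```

Call:
apply_moves(steps=[0,0,-0.1,0,0,0,-0.15,0,0,0,-0.15,0])

```text
clock: 29.58
position: [0.4311, 0.3444, 0.0255]
ee_rot: [0.0, 0.124, 0.992, 0.0]
contact_force: [-0.8, -1.4, 1.2]
width: 0.0126
gripper_force: 88.9
```

Call:
apply_moves(steps=[0,0,0,0,0,0,0,0,0,0,0,0,0,0,4,0,0,0,8,0,0,0,12,0,0,0,16,0,0,0,20.5,0], jaw=0)

```text
clock: 30.25
position: [0.4305, 0.344, 0.2286]
ee_rot: [-0.0, 0.124, 0.992, -0.0]
contact_force: [0.1, 0.0, -1.3]
width: 0.0856
gripper_force: 0.0
```

Call:
apply_moves(steps=[2,-3.4,0,-7,4,-6.9,0,-14,6,-10.3,0,-21,8,-13.8,0,-28,10,-17.3,0,-35,12,-20.7,0,-42,14,-24.2,0,-49,16,-27.6,0,-56])

```text
clock: 30.92
position: [0.5916, 0.0663, 0.2269]
ee_rot: [0.0, 0.578, 0.816, 0.0]
contact_force: [1.0, 0.8, 0.3]
width: 0.0851
gripper_force: 0.0
```

Call:
apply_moves(steps=[2,-3.6,0,-7,4,-7.2,0,-14,6,-10.7,0,-14,6,-10.7,0,-14,6,-10.7,0,-14,6,-10.7,0,-14])

```text
clock: 31.42
position: [0.6506, -0.0385, 0.2263]
ee_rot: [-0.001, 0.671, 0.741, -0.0]
contact_force: [-1.3, 0.3, 0.3]
width: 0.0849
gripper_force: 0.0
```

Run:
```python
from h import *
import pickle
st(); im,c=snap('wrist','w5.png'); pickle.dump(c,open('w5.pkl','wb')); t,ct=snap('top','t5.png')
cv2.imwrite('pics/w5v.png',np.hstack([cv2.resize(im[:,100:540],(440,400)),cv2.resize(t[150:270,165:265],(334,400))])[:,:,::-1])
```

```text
31.4167 yaw 95.7 w 0.08494166769321036 [ 6.5058e+02 -3.8540e+01  2.2634e+02 -1.3100e+00  3.2000e-01  3.1000e-01
  6.0000e-02  2.0000e-02 -2.0000e-02] sd [0. 0. 0.]
```

View pics/w5v.png

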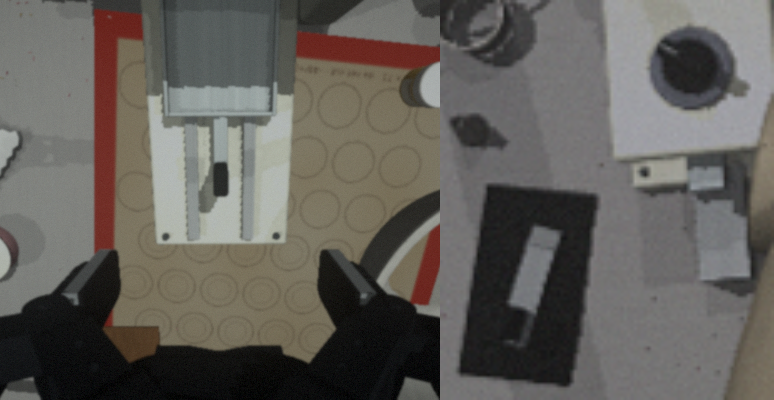

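The feeler lies on the pad. In the wrist view the tab's black spans u≈321, v 162-195.

Run:
```python
from h import *
import pickle
c=pickle.load(open('w5.pkl','rb'))
for v in(162,179,195): print(at(c,321,v,.077))
```

```text
[ 0.6505 -0.0173  0.077 ]
[ 0.652  -0.0326  0.077 ]
[ 0.6535 -0.0474  0.077 ]
```

Call:
apply_moves(steps=[0.1,0.1,-4,0,0.1,0.1,-8,0,0.1,0.1,-12,0,0.1,0.1,-15,0,0.1,0.1,-17,0,0.1,0.1,-18,0,0.1,0.1,-18.3,0,0.1,0.1,-18.3,0])

```text
clock: 32.18
position: [0.6521, -0.0368, 0.0442]
ee_rot: [0.0, 0.67, 0.742, 0.0]
contact_force: [-0.1, 0.0, -0.5]
width: 0.0854
gripper_force: 0.0
```

Call:
apply_moves(steps=[0,0,0,0,0,0,0,0,0,0,0,0,0,0,0,0,0,0,0,0,0,0,0,0,0,0,0,0], jaw=255, newtons=40)

```text
clock: 32.77
position: [0.652, -0.0378, 0.0445]
ee_rot: [0.0, 0.671, 0.742, -0.0]
contact_force: [-1.9, -0.3, 4.1]
width: 0.0135
gripper_force: 41.8
```

Call:
apply_moves(steps=[0.2,-2,0,0,0.4,-4,0,0,0.6,-6,0,0,0.8,-8,0,0,1,-10,0,0,1.2,-12,0,0,1.3,-13,0,0,1.3,-13,0,0])

```text
clock: 33.43
position: [0.666, -0.1706, 0.0445]
ee_rot: [0.002, 0.671, 0.741, -0.0]
contact_force: [1.2, -1.1, 4.9]
width: 0.0135
gripper_force: 42.0
```

Call:
apply_moves(steps=[0.05,-0.5,0,0,0.1,-1,0,0,0.1,-1,0,0])

```text
clock: 33.68
position: [0.6668, -0.1779, 0.0446]
ee_rot: [0.001, 0.671, 0.742, 0.0]
contact_force: [0.9, -1.0, 3.6]
width: 0.0132
gripper_force: 42.0
```

Call:
apply_moves(steps=[0.05,-0.5,0,0,0.1,-0.8,0,0,0.1,-0.8,0,0])

```text
clock: 33.93
position: [0.667, -0.18, 0.0445]
ee_rot: [-0.003, 0.671, 0.741, 0.003]
contact_force: [0.7, 11.6, 8.2]
width: 0.0136
gripper_force: 42.5
```

Call:
apply_moves(steps=[0,0,0,0,0,0,0,0,0,0,0,0,0,0,4,0,0,0,8,0,-3,-3,12,-7,-6,-6,16,-14,-9,-9,19,-21], jaw=0)

```text
clock: 34.6
position: [0.6006, -0.2521, 0.2083]
ee_rot: [0.0, 0.796, 0.605, -0.0]
contact_force: [0.4, -0.3, 0.1]
width: 0.0853
gripper_force: 0.0
```

Call:
apply_moves(steps=[-2.5,-3,0,-7,-5,-6,0,-14,-5,-10,0,-21,-5,-11,0,-25,-5,-11,0,-25,-5,-11,0,-25])

```text
clock: 35.1
position: [0.5504, -0.3618, 0.2061]
ee_rot: [-0.001, 0.907, 0.421, -0.0]
contact_force: [0.1, 0.4, 0.1]
width: 0.0853
gripper_force: 0.0
```

Run:
```python
from h import *
import pickle
st(); im,c=snap('wrist','w6.png'); pickle.dump(c,open('w6.pkl','wb')); t,ct=snap('top','t6.png')
cv2.imwrite('pics/w6v.png',np.hstack([cv2.resize(im,(560,350)),cv2.resize(t[150:270,160:265],(240,274))[:,:].copy() if 0 else cv2.copyMakeBorder(cv2.resize(t[150:270,260:380],(240,240)),0,110,0,0,cv2.BORDER_CONSTANT)])[:,:,::-1])
```

```text
35.1 yaw 49.74 w 0.08525963319382722 [ 5.5041e+02 -3.6184e+02  2.0614e+02  9.0000e-02  4.4000e-01  1.1000e-01
  1.0000e-02 -1.0000e-02 -3.0000e-02] sd [0. 0. 0.]
```

View pics/w6v.png

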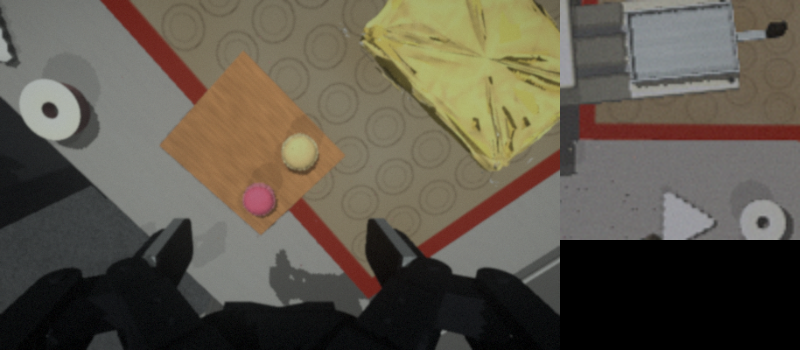

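The wrist view shows the yellow macaron at (342,174) and the pink one at (297,227) in full pixels. The carriage is right out and empty, centred near top pixel (322,172).

Run:
```python
from h import *
import pickle
c=pickle.load(open('w6.pkl','rb'))
im=cv2.imread('pics/w6.png'); h=cv2.cvtColor(im,cv2.COLOR_BGR2HSV)
for n,(u,v) in dict(yel=(342,174),pink=(297,227)).items():
    seed=h[v,u].astype(int); d=abs(h.astype(int)-seed); m=((np.minimum(d[:,:,0],180-d[:,:,0])<7)&(d[:,:,1]<70)&(d[:,:,2]<80)).astype(np.uint8)
    k,l,s,ce=cv2.connectedComponentsWithStats(m); i=l[v,u]; print(n,seed,s[i],ce[i],at(c,u,v,.018),at(c,*ce[i],.018))
ct=calibration('top'); print(at(ct,321.8,172,.039))
for u,v in((295,154),(348,152),(348.5,191),(297,193)): print(at(ct,u,v,.039))
```

```text
yel [ 29  78 183] [ 323  153   40   40 1028] [341.37743191 171.10894942] [ 0.5698 -0.3748  0.018 ] [ 0.5712 -0.3721  0.018 ]
pink [173 117 179] [ 278  210   36   36 1019] [295.62708538 227.48675172] [ 0.4973 -0.3882  0.018 ] [ 0.4958 -0.3877  0.018 ]
[ 0.6463 -0.0482  0.039 ]
[0.7002 0.0315 0.039 ]
[ 0.7076 -0.1255  0.039 ]
[ 0.5903 -0.1264  0.039 ]
[0.5831 0.0238 0.039 ]
```

Call:
apply_moves(steps=[2,-1.2,-4,0,2,-1.2,-8,0,2,-1.2,-12,0,2,-1.2,-15.5,0,2,-1.2,-18,0,2,-1.2,-19.3,0,2,-1.2,-19.9,0,2,-1.2,-19.9,0])

```text
clock: 35.87
position: [0.5708, -0.3715, 0.0063]
ee_rot: [-0.002, 0.907, 0.422, -0.001]
contact_force: [-0.1, -0.2, 0.4]
width: 0.0853
gripper_force: 0.0
```

Call:
apply_moves(steps=[0,0,0,0,0,0,0,0,0,0,0,0,0,0,0,0,0,0,0,0,0,0,0,0,0,0,0,0], jaw=255, newtons=20)

```text
clock: 36.45
position: [0.5719, -0.3742, 0.0097]
ee_rot: [0.001, 0.907, 0.42, 0.001]
contact_force: [0.6, -0.0, 6.3]
width: 0.0384
gripper_force: 20.1
```

Call:
apply_moves(steps=[0,0,1,0,0,0,3,0,0,0,6,0,0,0,9,0,0,0,9,0])

```text
clock: 36.87
position: [0.5743, -0.3764, 0.1053]
ee_rot: [0.006, 0.907, 0.421, 0.003]
contact_force: [0.9, -0.5, 0.0]
width: 0.0383
gripper_force: 20.2
```

Call:
apply_moves(steps=[0.8,4.1,0,0,1.6,8.1,0,0,2.4,12.2,0,0,3.2,16.2,0,0,4,20.3,0,0,4.8,24.3,0,0,5.6,28.4,0,0,6.4,32.4,0,0])

```text
clock: 37.53
position: [0.6349, -0.0477, 0.0983]
ee_rot: [0.0, 0.907, 0.42, 0.0]
contact_force: [0.3, 0.5, 0.1]
width: 0.038
gripper_force: 20.3
```

Call:
apply_moves(steps=[0.5,2.5,0,0,0.8,4.4,-1,0,0.8,4.4,-3,0,0.8,4.4,-5,0,0.8,4.4,-6,0,0.8,4.4,-6.3,0,0.8,4.4,-6.3,0])

```text
clock: 38.12
position: [0.6425, -0.0055, 0.0351]
ee_rot: [-0.0, 0.907, 0.42, -0.001]
contact_force: [0.9, 0.0, -0.1]
width: 0.0379
gripper_force: 22.2
```

Call:
apply_moves(steps=[0,0,-0.1,0,0,0,-0.2,0,0,0,-0.2,0])

```text
clock: 38.37
position: [0.6434, -0.006, 0.0347]
ee_rot: [0.0, 0.907, 0.42, 0.0]
contact_force: [-1.0, 1.0, 7.7]
width: 0.0377
gripper_force: 22.7
```

Call:
apply_moves(steps=[0,0,-0.1,0,0,0,-0.1,0])

```text
clock: 38.53
position: [0.6434, -0.006, 0.0347]
ee_rot: [0.0, 0.907, 0.42, 0.001]
contact_force: [-2.7, 0.2, 12.0]
width: 0.0381
gripper_force: 23.1
```

Call:
apply_moves(steps=[0,0,0.25,0,0,0,0.25,0,0,0,0.25,0])

```text
clock: 38.78
position: [0.6434, -0.0061, 0.0347]
ee_rot: [0.0, 0.907, 0.42, 0.0]
contact_force: [0.5, 0.6, 3.6]
width: 0.0378
gripper_force: 22.6
```

Call:
apply_moves(steps=[0,0,0,0,0,0,0,0,0,0,0,0,0,0,2,0,0,0,5,0,0,0,9,0,0,0,9,0], jaw=60)

```text
clock: 39.37
position: [0.6479, -0.0061, 0.132]
ee_rot: [0.004, 0.907, 0.421, 0.006]
contact_force: [1.2, -0.0, 1.3]
width: 0.0655
gripper_force: 0.0
```

Call:
apply_moves(steps=[-1.6,-3.8,0,0,-3.2,-7.6,0,0,-4.8,-11.4,0,0,-6.4,-15.2,0,0,-8,-19,0,0,-9.6,-22.8,0,0,-11.2,-26.6,0,0,-12.8,-30.4,0,0])

```text
clock: 40.03
position: [0.5141, -0.3113, 0.1244]
ee_rot: [0.0, 0.907, 0.421, 0.0]
contact_force: [-0.2, 0.3, 0.2]
width: 0.0655
gripper_force: 0.0
```

Call:
apply_moves(steps=[-1,-3.9,0,0,-1.9,-7.8,0,0,-1.9,-7.8,0,0,-1.9,-7.8,0,0,-1.9,-7.8,0,0], jaw=0)

```text
clock: 40.45
position: [0.4958, -0.3873, 0.124]
ee_rot: [-0.001, 0.907, 0.42, 0.0]
contact_force: [0.6, 0.2, -0.1]
width: 0.0856
gripper_force: 0.0
```

Run:
```python
from h import *
import pickle
st(); c=calibration('wrist'); im=get_image('wrist')[:,:,::-1]
h=cv2.cvtColor(np.ascontiguousarray(im),cv2.COLOR_BGR2HSV).astype(int)
m=((abs(h[:,:,0]-173)<6)&(h[:,:,1]>100)&(h[:,:,2]>110)).astype(np.uint8)
k,l,s,ce=cv2.connectedComponentsWithStats(m)
for i in range(1,k):
    if s[i][4]>400: print(s[i],ce[i],at(c,*ce[i],.018))
```

```text
40.45 yaw 49.68 w 0.08559560280750128 [ 4.9578e+02 -3.8730e+02  1.2398e+02  5.8000e-01  1.9000e-01 -1.2000e-01
  0.0000e+00  3.0000e-02 -2.0000e-02] sd [0. 0. 0.]
[ 296  176   48   47 1737] [319.29476108 199.1433506 ] [ 0.495  -0.3883  0.018 ]
```

Call:
apply_moves(steps=[0,-0.1,-4,0,0,-0.1,-7,0,0,-0.1,-9.5,0,0,-0.1,-11,0,0,-0.1,-11.5,0,0,-0.1,-11.5,0])

```text
clock: 41.0
position: [0.4959, -0.3864, 0.0082]
ee_rot: [-0.002, 0.907, 0.421, -0.0]
contact_force: [0.3, -1.0, 0.1]
width: 0.0856
gripper_force: 0.0
```

Call:
apply_moves(steps=[0,0,0,0,0,0,0,0,0,0,0,0,0,0,0,0,0,0,0,0,0,0,0,0,0,0,0,0], jaw=255, newtons=20)

```text
clock: 41.58
position: [0.4968, -0.3892, 0.0109]
ee_rot: [0.001, 0.907, 0.42, 0.001]
contact_force: [-0.4, 1.9, 5.9]
width: 0.0381
gripper_force: 19.9
```

Call:
apply_moves(steps=[0,0,1,0,0,0,3,0,0,0,6,0,0,0,9.5,0,0,0,9.5,0])

```text
clock: 42.0
position: [0.4993, -0.3919, 0.1121]
ee_rot: [0.006, 0.907, 0.421, 0.002]
contact_force: [1.1, -1.2, 0.2]
width: 0.0382
gripper_force: 20.3
```

Call:
apply_moves(steps=[2,3.6,0,0,4,7.2,0,0,6,10.8,0,0,8,14.4,0,0,10,18,0,0,12,21.6,0,0,14,25.2,0,0,14,25.2,0,0])

```text
clock: 42.67
position: [0.6396, -0.1295, 0.105]
ee_rot: [-0.001, 0.906, 0.423, 0.003]
contact_force: [1.2, -0.5, 0.2]
width: 0.038
gripper_force: 20.3
```

Run:
```python
from h import *
import pickle
st(); im,c=snap('wrist','w7.png'); pickle.dump(c,open('w7.pkl','wb')); t,ct=snap('top','t7.png')
h=cv2.cvtColor(cv2.imread('pics/t7.png'),cv2.COLOR_BGR2HSV).astype(int)
m=np.zeros(h.shape[:2],np.uint8); m[140:210,280:370]=((abs(h[:,:,0]-27)<8)&(h[:,:,1]>65)&(h[:,:,2]>90))[140:210,280:370]
k,l,s,ce=cv2.connectedComponentsWithStats(m)
for i in range(1,k):
    if s[i][4]>40: print(s[i],ce[i],at(ct,*ce[i],.05))
```

```text
42.6667 yaw 50.05 w 0.03801226589166288 [ 6.3955e+02 -1.2955e+02  1.0503e+02  1.2200e+00 -5.2000e-01  1.5000e-01
 -3.0000e-02  0.0000e+00  5.0000e-02] sd [0. 0. 0.]
[302 167  14  14 140] [308.7        172.92857143] [ 0.6408 -0.0099  0.05  ]
```

Call:
apply_moves(steps=[1,3,0,0,1.4,5,-1,0,1.4,5,-3,0,1.4,5,-5,0,1.4,5,-6.1,0,1.4,5,-6.4,0,1.4,5,-6.4,0,1.4,5,-6.4,0])

```text
clock: 43.43
position: [0.6505, -0.0878, 0.0412]
ee_rot: [0.0, 0.908, 0.42, 0.0]
contact_force: [-0.1, 0.1, -0.1]
width: 0.0377
gripper_force: 20.3
```

Call:
apply_moves(steps=[0,0,-0.1,0,0,0,-0.2,0,0,0,-0.2,0])

```text
clock: 43.68
position: [0.6505, -0.0869, 0.0392]
ee_rot: [0.0, 0.907, 0.42, 0.001]
contact_force: [-0.3, 1.4, -0.4]
width: 0.0377
gripper_force: 20.3
```

Call:
apply_moves(steps=[0,0,-0.1,0,0,0,-0.1,0])

```text
clock: 43.85
position: [0.6505, -0.0868, 0.038]
ee_rot: [0.0, 0.907, 0.421, 0.0]
contact_force: [1.0, -0.3, 1.6]
width: 0.0378
gripper_force: 20.4
```

Call:
apply_moves(steps=[0,0,0,0,0,0,0,0,0,0,0,0,0,0,2,0,0,0,5,0,0,0,9,0,0,0,13,0,0,-3,16,7], jaw=60)

```text
clock: 44.52
position: [0.6508, -0.1116, 0.2006]
ee_rot: [-0.001, 0.878, 0.478, 0.002]
contact_force: [1.1, -0.4, 0.7]
width: 0.0654
gripper_force: 0.0
```

Call:
apply_moves(steps=[1.5,-3,0,7,1.5,-6.3,0,14,1.5,-6.3,0,21,1.5,-6.3,0,28,1.5,-6.3,0,35,1.5,-6.3,0,38.5,1.5,-6.3,0,38.5,1.5,-6.3,0,38.5], jaw=0)

```text
clock: 45.18
position: [0.665, -0.1791, 0.1968]
ee_rot: [-0.0, 0.675, 0.738, -0.0]
contact_force: [0.6, -0.1, -0.2]
width: 0.0853
gripper_force: 0.0
```

Run:
```python
from h import *
import pickle
st(); im,c=snap('wrist','w8.png'); pickle.dump(c,open('w8.pkl','wb'))
t,ct=snap('top','t8.png')
cv2.imwrite('pics/w8v.png',np.hstack([im[:,100:540],cv2.copyMakeBorder(cv2.resize(t[140:290,160:410],(350,210)),0,190,0,0,cv2.BORDER_CONSTANT)])[:,:,::-1])
```

```text
45.1833 yaw 95.14 w 0.08530259493824056 [ 6.6499e+02 -1.7905e+02  1.9678e+02  5.6000e-01 -1.0000e-01 -1.9000e-01
 -2.0000e-02  0.0000e+00  4.0000e-02] sd [0. 0. 0.]
```

View pics/w8v.png

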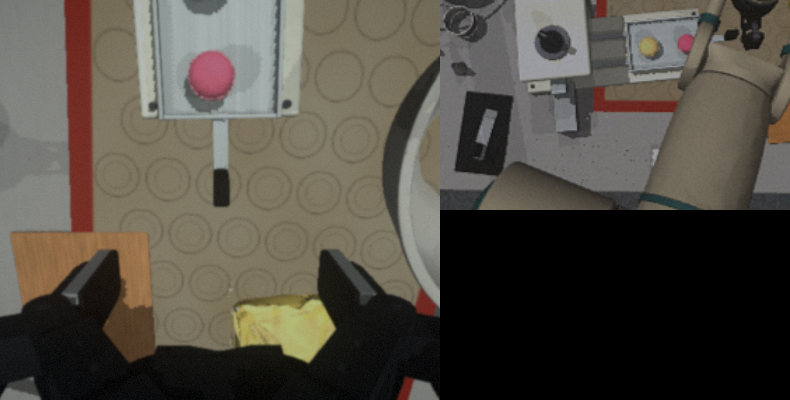

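Call:
apply_moves(steps=[0.2,-0.1,-4,0,0.2,-0.1,-8,0,0.2,-0.1,-11,0,0.2,-0.1,-13.5,0,0.2,-0.1,-15,0,0.2,-0.1,-15.2,0,0.2,-0.1,-15.2,0])

```text
clock: 45.87
position: [0.6665, -0.1798, 0.0439]
ee_rot: [-0.001, 0.674, 0.739, -0.0]
contact_force: [0.4, 0.1, 0.3]
width: 0.0855
gripper_force: 0.0
```

Call:
apply_moves(steps=[0,0,0,0,0,0,0,0,0,0,0,0,0,0,0,0,0,0,0,0,0,0,0,0,0,0,0,0], jaw=255, newtons=40)

```text
clock: 46.45
position: [0.667, -0.1802, 0.0457]
ee_rot: [0.0, 0.674, 0.739, -0.0]
contact_force: [-2.7, -0.1, 4.0]
width: 0.0135
gripper_force: 40.8
```

Call:
apply_moves(steps=[-0.05,0.5,0,0,-0.15,1.5,0,0,-0.3,3,0,0,-0.45,4.5,0,0,-0.6,6,0,0,-0.75,7.5,0,0,-0.9,9,0,0,-1.1,10.5,0,0])

```text
clock: 47.12
position: [0.6558, -0.0744, 0.0457]
ee_rot: [0.001, 0.674, 0.739, -0.0]
contact_force: [-1.8, -2.3, 4.7]
width: 0.0136
gripper_force: 41.0
```

Call:
apply_moves(steps=[-0.15,1.5,0,0,-0.3,3,0,0,-0.45,4.5,0,0,-0.6,6,0,0,-0.75,7.5,0,0,-0.85,8.5,0,0,-0.95,9.5,0,0,-1,10,0,0])

```text
clock: 47.78
position: [0.6451, 0.0266, 0.0457]
ee_rot: [-0.0, 0.673, 0.739, -0.0]
contact_force: [-3.1, -2.3, 6.2]
width: 0.0136
gripper_force: 41.0
```

Call:
apply_moves(steps=[-0.05,0.5,0,0,-0.1,1,0,0,-0.1,1.2,0,0,-0.1,1.2,0,0])

```text
clock: 48.12
position: [0.6439, 0.0383, 0.0457]
ee_rot: [-0.001, 0.673, 0.739, -0.0]
contact_force: [-2.9, -0.0, 7.0]
width: 0.0136
gripper_force: 41.3
```

Call:
apply_moves(steps=[0,0.3,0,0,0,0.3,0,0,0,0.3,0,0])

```text
clock: 48.37
position: [0.6438, 0.0385, 0.0457]
ee_rot: [0.001, 0.673, 0.739, -0.002]
contact_force: [-4.8, -5.8, 7.1]
width: 0.0136
gripper_force: 41.2
```

Call:
apply_moves(steps=[0,0,0,0,0,0,0,0,0,0,0,0,0,0,0,0,0,0,3,0,0,0,7,0,0,0,11,0,0,0,15,0], jaw=0)

```text
clock: 49.03
position: [0.6447, 0.0404, 0.196]
ee_rot: [-0.001, 0.674, 0.739, -0.0]
contact_force: [0.9, 0.3, -0.3]
width: 0.0855
gripper_force: 0.0
```

Call:
apply_moves(steps=[-2,-4,2,0,-4,-8,4,0,-7,-12,6,0,-10,-16,6,0,-13,-20,6,0,-16,-24,6,0,-16,-28,6,0,-16,-28,6,0])

```text
clock: 49.7
position: [0.4846, -0.2387, 0.2553]
ee_rot: [0.0, 0.674, 0.739, 0.0]
contact_force: [1.3, -1.7, -0.3]
width: 0.0854
gripper_force: 0.0
```

Run:
```python
from h import *
st(); t,ct=snap('top','t9.png')
cv2.imwrite('pics/t9v.png',cv2.resize(t[130:290,160:470],(775,400),interpolation=cv2.INTER_CUBIC)[:,:,::-1])
```

```text
49.7 yaw 95.27 w 0.08544861350329928 [ 4.8463e+02 -2.3873e+02  2.5528e+02  1.2700e+00 -1.7400e+00 -3.1000e-01
  0.0000e+00 -4.0000e-02  3.0000e-02] sd [0. 0. 0.]
```

View pics/t9v.png

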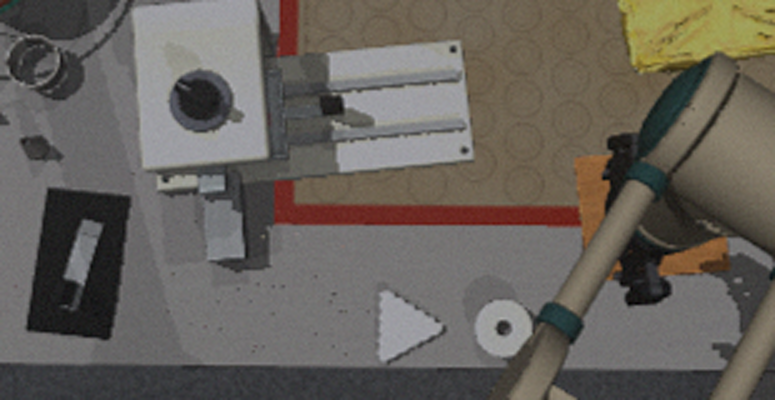

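The carriage is home (tab at about (332,104)), it reached its stop at 5.8 N, and the feeler is on the pad at (82,262). Only two macarons existed, and both went in on the carriage. Handing in.

```bash
python3 -c "
from rig import *
print(sign_off())"
```

```text
the job is handed in; nothing more can be done
None
```

I handed the job in at about 50 s; the hand-in gave no verdict. By my measurements the gap is about 6.2 mm, the feeler is on its pad, and the carriage is home against its stop with both macarons (only two were present), which I saw lying flat just before it slid under the head.

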